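Push a slide tray past the sprung gate of a loading chute

ROBOT

A 6-joint arm with a two-finger parallel gripper is mounted at the origin on the work surface. World frame = base frame: x ahead of the robot, y to its left, z up, the work surface at z = 0. Lengths are in m, angles in rad, forces in N, time in s.
With the tool pointing down it reaches from about 0.375 to 0.975 m from the base axis. Payload 3.8 kg.
Tool frame: the origin (TCP) lies between the finger pads; the fingertips stand 22 mm ahead of it and the grasp point (between the pads) lies 3 mm ahead of it (bot.finger_overhang is the distance from the TCP to the fingertips, in m); x points along the fingers, y is the direction in which the jaws open and shut, and the axes are right-handed (so a half turn about x gives the same grasp; the last joint's range is limited). The gripper opens to 85 mm and grips with 20 to 120 N. Pads are 22 mm wide; open, the fingers measure 114 mm over their backs; the gripper's body (76 mm by 85 mm) begins 54 mm behind the grasp point. The pads swing forward as they close: fully open they stand 13 mm farther back than shut.
Start: joints at [-1.227, 0.264, 1.604, -0, 1.274, -0.037], TCP at [0.251, -0.627, 0.253] pointing down, gripper open.
Joint ranges: [-2.63, 2.63], [-0.94, 2.18], [0.31, 2.57], [-1.31, 4.45], [0, 2.66], [-2.55, 2.55]. Speed limits (rad/s): [2.57, 2.57, 3.14, 3.14, 3.14, 3.14].

INTERFACE

Orientations are given as a rotation vector (axis times angle).
In Python, from workcell import bot gives the robot as it stands. The module is installed in compiled form; this text tells all that it offers.
- The arm moves only by the tool arm_command, never from a script. Its argument "series" is a list that holds one entry, the list of rows, each a list of 7 numbers: the turn, a rotation vector about the tool's x, y, z in rad, then the shift along the tool's x, y, z in cm, then the opening, from 0 (shut) to 1 (fully open). In form: [[[rx, ry, rz, x, y, z, grip], ...]]. A call has 1 to 10 rows; each row shifts and turns the pose as measured when the row begins, along the tool's axes as they then stand; what a row does not reach is not made up. A row lasts 1/10 s, in which the tool goes at most 50 mm and 8.59 degrees, less where a joint would pass 70% of its speed; a pose out of reach is approached as far as the arm can. A call is refused whole if a number of a shift passes 5 or a number of a turn 0.15, either way. A call with a gripper value outside its range is refused whole. The fingers move at their own pace and stop on an object; "newtons" is the grip in N (left out, the last holds). Time passes only in rows, so rows that do not move let the fingers close. It gives the time, the measured TCP pose, the force and the opening at its end, in the units of the state.
- bot.read_state(): the state, without advancing time (a new reading comes with each control period).
- bot.read_camera(name): name is "scene" or "top"; returns (picture, depth): 384x512x3 uint8, blue, green, red; 384x512 float32, m along the optical axis (not along the pixel's ray), 0 where there is no reading.
- bot.camera_info(name): a dict with "K" (3x3 intrinsics, pixels), "extrinsics" (4x4, takes a point from camera to world coordinates). Camera axes: x right, y down, z forward; pixel columns grow to the right and rows downward; lengths in m; the calibration is good to about 2 mm. A picture is of the moment at which its call begins. camera_info takes no time and is no camera call.
- bot.finish_job(): hands the job in, once; it reports no verdict.
The state is a dict: "time": time; "q": joint angles; "joint_vel": joint speeds; "joint_torque": joint torques, N m; "tool_pos": TCP position; "tcp_rot": TCP orientation; "wrist_force": force on the tool from outside, world axes, zero at the start; "torque": the same for the moment, N m; "width": opening from 0.0 (shut) to 1.0 (fully open).
Only numpy, scipy, OpenCV 4.12 (cv2) and the standard library are available. Lean on these libraries where they do the work, as an engineer would, in place of code of your own. Each camera call takes 0.05 s, during which the arm holds its last target.

TASK

Load the blue slide tray into the white dock: with one fingertip press the long yellow paddle down so that the red gate sinks below the chute floor, and keep it held down while another finger pushes the tray along the chute, past the gate, fully home against the end stop. Then let the paddle up so that the gate closes behind the tray. Only push: do not lift or tip the tray, do not let the gate up under it, and leave the bottle, the jar and the objective lens where they stand.

Things in the scene. Friction and masses are not known exactly. Their poses are not given: they have to be found in the camera images.
- chute: Fixed straight chute, black side walls, aluminium floor. Origin on the bench, at mid-width, under the gate; +x is the way the tray travels, z up. All positions in these notes are in this frame, in mm. Floor top at z = 40, from x = -190 to 115. Inner width 90 (y = -45 to 45), walls 4 thick, tops at z = 70. The paddle lies along the outside of the -y wall.
- gate_slot (a point): Middle of the 14 wide slot across the chute floor (and both walls), at floor height, x = 0. The red gate blade rises through it: 5 thick, 54 wide; shut, it stands 10 to 22 above the floor, between about y = -43 and y = 12, and stops the tray.
- end_stop (a point): Foot of the black end stop's face, at floor height, x = 106. Behind it from x = 115 to 185 is the white dock, 112 wide, its top at z = 90.
- hinge (a point): The gate's hinge, outside the +y wall at y = 75, z = 22; its axis runs along the chute's x. Brackets beside it reach up to z = 34.
- gate (a joint): Angle of gate and paddle about the hinge, rad: 0 = shut, grows as the paddle is pressed down, stop at 0.30. The blade is below the floor from 0.20 on; 0.24 is a good value to hold. A spring shuts it when let go: about 1 to 2 N down at the paddle starts it moving, about 4 N holds it at 0.24.
- paddle_top (a point): Middle of the top face (at x = -72) of the yellow paddle, a plate fixed to the gate, 225 long (x = -185 to 40), 54 wide, 6 thick; press it anywhere along its length. Shut, its top slopes 0.22 rad, higher away from the chute. At gate 0.24 it is nearly level, y = -63 to -117, top at z = 57, i.e. 17 above the chute floor: two level fingertips astride the -y wall can then press paddle and push tray at once.
- tray: Loose blue slide tray, a solid block 90 long (x), 86 wide (y), 30 high, with three glass slides flush in its top, mass about 0.25 kg. Origin at the centre of its underside, x along the chute's x. It starts on the chute floor before the gate, its front 15 to 55 short of it. Home: its origin at x = 61 in the chute's frame, its back face then 16 past the gate.
- stain_bottle: Bystander: amber bottle, 36 diameter, 75 tall, standing beyond the paddle; origin at the centre of its underside.
- objective: Bystander: steel microscope objective, 26 diameter, 46 tall, standing beyond the paddle; origin at the centre of its underside.
- jar: Bystander: white jar with a green lid, 42 diameter, 45 tall, standing behind the open (-x) end of the chute; origin at the centre of its underside.
Mind the look-alikes: they are no part of the job. Of the things that look like the tray, the largest one is meant.

How it is judged:
By the outcome, as a careful person would: the job done as asked, in the order asked, and still so for the second after the job is handed in, with the robot touching nothing.
It also fails if it takes over 58 s, if anything falls off the work surface, if the arm or the gripper's body presses on something with over 40 N, if the wrist force passes 120 N, or if a joint passes its speed limit or range.

## Working session

There is one attempt and no reset: what is moved stays moved. The work goes in short steps, Python scripts to look and compute and a tool call to move; the robot and the scene stay as the last step left them, time stands still between calls to the robot, and variables do not carry over. Pictures are saved under pics/ and viewed, and the job is handed in when it is done.

Besides the shell and the picture viewer there is one more tool, called after ">>>" by a JSON object that holds its "api" and its "payload". arm_command: Moves the arm, as the interface text tells. Its arguments: {"type":"object","properties":{"series":{"type":"array"},"newtons":{"type":"number"}},"required":["series"]}

```bash
mkdir -p pics; python3 - <<'E'
from workcell import bot
import cv2,numpy as np
print(bot.read_state())
for n in("scene","top"):
    p,d=bot.read_camera(n); cv2.imwrite(f"pics/{n}0.png",p); np.save(f"pics/{n}0.npy",d)
    print(n,bot.camera_info(n))
E
```

```text
{'time': 0.0, 'q': array([-1.22691083e+00,  2.64761461e-01,  1.60540556e+00,  3.23587626e-07,
        1.27369999e+00, -3.68850524e-02]), 'joint_vel': array([-1.27958802e-03, -2.20913648e-04,  6.89951253e-04,  1.82085798e-04,
       -9.96275022e-05, -2.22459006e-03]), 'joint_torque': array([-8.10098554e-04, -5.15113735e+01, -3.67311645e+01, -1.68254769e-04,
        1.30251964e-02, -1.12371723e-05]), 'tool_pos': array([ 0.25062673, -0.62599544,  0.25193934]), 'tcp_rot': array([ 2.01357828,  0.39042912, -2.01429087]), 'wrist_force': array([ 0.05223338, -0.23297809, -0.22118601]), 'torque': array([-0.02796784,  0.0357981 , -0.05574192]), 'width': 0.9989082544248513}
scene {'K': array([[362.39388271,   0.        , 260.71135899],
       [  0.        , 362.39388271, 200.84052192],
       [  0.        ,   0.        ,   1.        ]]), 'extrinsics': array([[-0.76896571,  0.37034564, -0.52109101,  0.95878688],
       [ 0.63927527,  0.43992042, -0.63071162,  0.41138645],
       [-0.00434272, -0.81811621, -0.57503653,  0.46961567],
       [ 0.        ,  0.        ,  0.        ,  1.        ]])}
top {'K': array([[451.34659859,   0.        , 252.90467948],
       [  0.        , 451.34659859, 198.112489  ],
       [  0.        ,   0.        ,   1.        ]]), 'extrinsics': array([[ 0.00331854, -0.9905047 ,  0.1374388 ,  0.44736292],
       [-0.99969712, -0.00663764, -0.02369839, -0.00992542],
       [ 0.02438564, -0.13731853, -0.99022672,  1.13971053],
       [ 0.        ,  0.        ,  0.        ,  1.        ]])}
```

View pics/scene0.png

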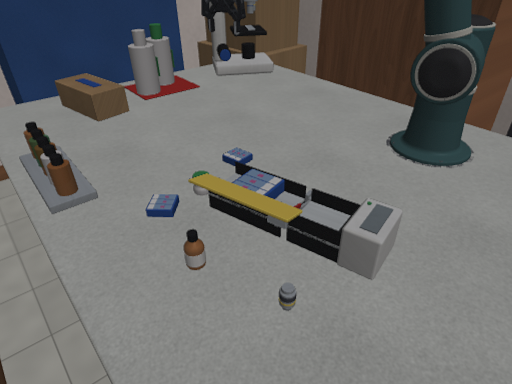

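View pics/top0.png

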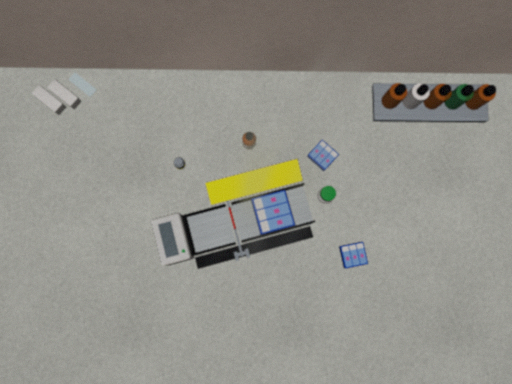

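The top view shows three blue slide blocks, at about (273,212), (323,155) and (354,255). The one at (273,212) is the largest and lies in the chute before the red gate (232,217), so it fits the description. I'll confirm that in a crop and measure at the same time.

```bash
cat > h.py <<'E'
from workcell import bot
import cv2,numpy as np
from scipy.spatial.transform import Rotation as R
def ray(n,uv,z):
    c=bot.camera_info(n);K=c["K"];T=c["extrinsics"]
    uv=np.atleast_2d(np.asarray(uv,float))
    d=np.c_[uv,np.ones(len(uv))]@np.linalg.inv(K).T@T[:3,:3].T
    o=T[:3,3]
    return o+d*((z-o[2])/d[:,2])[:,None]
def proj(n,P):
    c=bot.camera_info(n);K=c["K"];T=c["extrinsics"]
    p=(np.atleast_2d(P)-T[:3,3])@T[:3,:3]@K.T
    return p[:,:2]/p[:,2:]
E
python3 - <<'E'
from h import *
p=cv2.imread("pics/top0.png"); d=np.load("pics/top0.npy")
c=p[130:280,145:385]; cv2.imwrite("pics/crop_top.png",cv2.resize(c,None,fx=3.3,fy=3.3,interpolation=cv2.INTER_CUBIC))
s=cv2.imread("pics/scene0.png")[160:320,140:410];cv2.imwrite("pics/crop_scene.png",cv2.resize(s,None,fx=2.9,fy=2.9,interpolation=cv2.INTER_CUBIC))
h=cv2.cvtColor(p,cv2.COLOR_BGR2HSV)
def blobs(m,name,z,amin=30):
    m=m.astype(np.uint8)
    cs,_=cv2.findContours(m,cv2.RETR_EXTERNAL,cv2.CHAIN_APPROX_NONE)
    for k in cs:
        if cv2.contourArea(k)<amin: continue
        r=cv2.minAreaRect(k); b=cv2.boxPoints(r)
        print(name,np.round(r[0],1),np.round(r[1],1),"\n",np.round(ray("top",b,z)*1000,1)[:,:2].tolist())
H,S,V=h[...,0],h[...,1],h[...,2]
blobs((H>22)&(H<35)&(S>150)&(V>120),"yellow",.063)
blobs((H>100)&(H<125)&(S>90),"blue",.07)
blobs(((H<6)|(H>174))&(S>130)&(V>80),"red",.055,8)
blobs((H>45)&(H<80)&(S>120),"green",.045,30)
E
```

```text
yellow [253.6 181.4] [22.1 94.4] 
 [[633.5, 79.8], [694.7, -141.7], [641.7, -154.9], [581.5, 65.3]]
blue [353.2 254.6] [22.4 24.3] 
 [[482.1, -239.9], [494.4, -296.9], [442.9, -306.5], [430.8, -249.8]]
blue [272.7 211.9] [38.6 35.6] 
 [[595.8, -29.3], [619.8, -111.6], [530.4, -136.0], [507.1, -54.4]]
blue [320.9 156.9] [21.9 15.5] 
 [[701.4, -168.2], [730.8, -193.6], [695.1, -233.3], [666.0, -207.8]]
green [327.5 193. ] [13.4 13.4] 
 [[613.1, -196.4], [637.0, -220.3], [613.4, -243.4], [589.7, -219.4]]
green [458.2  97.6] [16.2 26.8] 
 [[854.6, -520.1], [902.5, -575.1], [870.2, -600.7], [822.6, -545.7]]
```

View pics/crop_top.png

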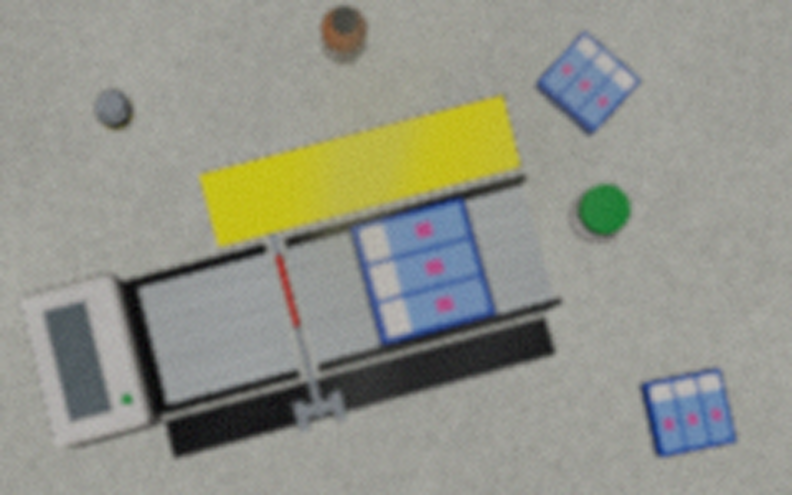

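View pics/crop_scene.png

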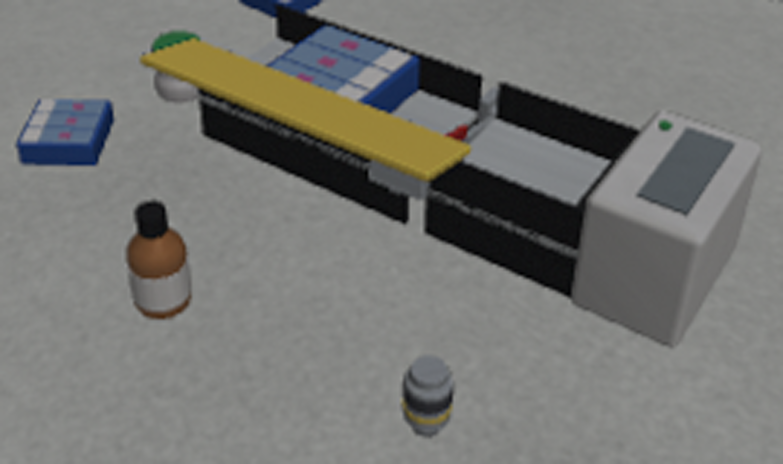

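The crop confirms it: the large blue tray lies in the chute, to the right of the red gate, and the two smaller ones lie outside. Next is the chute frame.

```bash
cat > fr.py <<'E'
from h import *
p=cv2.imread("pics/top0.png"); hs=cv2.cvtColor(p,cv2.COLOR_BGR2HSV);H,S,V=[hs[...,i] for i in range(3)]
def big(m):
    cs,_=cv2.findContours(m.astype(np.uint8),cv2.RETR_EXTERNAL,cv2.CHAIN_APPROX_NONE)
    return cs
def pts(k,z): return ray("top",k.reshape(-1,2),z)*1000
y=max(big((H>22)&(H<35)&(S>150)&(V>120)),key=cv2.contourArea)
P=pts(y,.095)[:,:2].astype(np.float32); r=cv2.minAreaRect(P); b=cv2.boxPoints(r); print("paddle",r)
e=[b[1]-b[0],b[2]-b[1]]; e=max(e,key=np.linalg.norm); e=e if e[1]>0 else -e; ex=e/np.linalg.norm(e)
ey=np.array([-ex[1],ex[0]]); print("heading deg",np.degrees(np.arctan2(ex[1],ex[0])))
O=np.array(r[0])+72*ex+77*ey; print("O from paddle",O)
E
python3 - <<'E'
from fr import *
loc=lambda q:np.round((np.atleast_2d(q)[:,:2]-O)@np.c_[ex,ey],1)
t=max(big((H>100)&(H<125)&(S>90)),key=cv2.contourArea)
r=cv2.minAreaRect(pts(t,.07)[:,:2].astype(np.float32));b=cv2.boxPoints(r);print("tray",r);print(loc(b), np.degrees(np.arctan2(*(b[1]-b[0])[::-1])))
# features by eye from the crop (3.3x, offset 145,130)
f=lambda u,v:(145+u/3.3-.35,130+v/3.3-.35)
for nm,uv,z in [("dock corner NE",(125,277),.09),("dock SE",(153,425),.09),("dock NW",(24,298),.09),("dock SW",(62,444),.09),
  ("-y wall end",(525,180),.07),("+y wall end",(560,300),.07),("slot -y wall",(275,240),.07),("slot +y wall",(306,368),.07),("slot+y wall R",(318,368),.07),("red top",(280,254),.060),("red bot",(297,325),.05),
  ("floor end",(553,300),.04),("jar lid",(605,210),.045),("obj top",(114,102),.046),("bottle cap",(345,20),.075),("hinge",(320,408),.034)]:
    print(nm,loc(ray("top",[f(*uv)],z)*1000))
s=bot.read_state();print(R.from_rotvec(s["tcp_rot"]).as_matrix().round(3),bot.finger_overhang)
E
```

```text
paddle ((632.3631591796875, -37.27369689941406), (52.41494369506836, 222.8219451904297), 15.450775146484375)
heading deg 105.45077
O from paddle [538.96442413  11.61060715]
tray ((563.4895629882812, -82.9041976928711), (92.92094421386719, 84.98747253417969), 15.243692398071289)
[[ -55.    47.8]
 [-140.    48.2]
 [-140.3  -44.8]
 [ -55.3  -45.1]] -74.7563
dock corner NE [[108.5 -47.2]]
dock SE [[114.9  58.3]]
dock NW [[180.4 -51.3]]
dock SW [[178.8  54.4]]
-y wall end [[-187.9  -43.1]]
+y wall end [[-187.9   48. ]]
slot -y wall [[ -0.4 -47.8]]
slot +y wall [[ 1.8 47.2]]
slot+y wall R [[-6.5 49.4]]
red top [[ -1.3 -38.2]]
red bot [[ 0.  14.3]]
floor end [[-188.2   45.3]]
jar lid [[-243.9   -8.9]]
obj top [[  88.9 -182.8]]
bottle cap [[ -91.8 -191.5]]
hinge [[-0.6 76.7]]
[[-0.001  0.372 -0.928]
 [ 0.002 -0.928 -0.372]
 [-1.    -0.002 -0.   ]] 0.022
```

The frame agrees with other features to about 2 mm: the slot is at x≈0, the hinge at y≈77, and the tray's back is at x≈-141. Next I turn the tool so the jaws open across the chute, then move over the spot behind the tray.

>>> {"api": "arm_command", "payload": {"series": [[[-0.146, 0, 0, 0, 0, 0, 1], [-0.146, 0, 0, 0, 0, 0, 1], [-0.146, 0, 0, 0, 0, 0, 1], [-0.146, 0, 0, 0, 0, 0, 1], [-0.146, 0, 0, 0, 0, 0, 1], [-0.146, 0, 0, 0, 0, 0, 1], [-0.146, 0, 0, 0, 0, 0, 1], [-0.146, 0, 0, 0, 0, 0, 1], [-0.146, 0, 0, 0, 0, 0, 1], [-0.146, 0, 0, 0, 0, 0, 1]]]}}

```text
time: 1.1
tool_pos: [0.2492, -0.622, 0.2438]
tcp_rot: [0.986, 1.354, -0.972]
wrist_force: [-0.4, 0.4, 0.1]
width: 1.002
```

```bash
cat > go.py <<'E'
import sys
from fr import *
# usage: go.py x y z(mm, chute frame, TCP) -> turn & shift in tool axes
def report(tx,ty,tz):
    s=bot.read_state();Rm=R.from_rotvec(s["tcp_rot"]).as_matrix();p=s["tool_pos"]*1000
    l=np.array([*((p[:2]-O)@np.c_[ex,ey]),p[2]])
    print("t",s["time"],"local TCP",l.round(1),"F local",np.round([*(s["wrist_force"][:2]@np.c_[ex,ey]),s["wrist_force"][2]],2),"w",round(s["width"],3),"q",s["q"].round(2))
    w=np.r_[O+tx*ex+ty*ey,tz]
    Rt=np.c_[[0,0,-1],[*-ey,0],np.cross([0,0,-1],[*-ey,0])]
    print("turn",R.from_matrix(Rm.T@Rt).as_rotvec().round(4),"shift cm (now axes)",(Rm.T@(w-p)/10).round(2),"(final axes)",(Rt.T@(w-p)/10).round(2))
report(*map(float,sys.argv[1:4]))
E
python3 go.py -162 -50 180
```

```text
paddle ((632.3631591796875, -37.27369689941406), (52.41494369506836, 222.8219451904297), 15.450775146484375)
heading deg 105.45077
O from paddle [538.96442413  11.61060715]
t 1.1 local TCP [-533.5  448.1  243.8] F local [0.49 0.31 0.11] w 1.002 q [-1.23  0.27  1.61  0.    1.27 -1.54]
turn [ 0.0412 -0.0159  0.0008] shift cm (now axes) [  6.91  51.3  -34.96] (final axes) [  6.38  49.81 -37.15]
```

>>> {"api": "arm_command", "payload": {"series": [[[0.04, -0.016, 0, 0, 4, -3, 1], [0, 0, 0, 0, 4, -3, 1], [0, 0, 0, 0, 4, -3, 1], [0, 0, 0, 0, 4, -3, 1], [0, 0, 0, 0, 4, -3, 1], [0, 0, 0, 0, 4, -3, 1], [0, 0, 0, 0, 4, -3, 1], [0, 0, 0, 0, 4, -3, 1], [0, 0, 0, 0, 4, -3, 1], [0, 0, 0, 0, 4, -3, 1]]]}}

```text
time: 2.1
tool_pos: [0.5484, -0.2245, 0.2371]
tcp_rot: [1.014, 1.329, -1.016]
wrist_force: [0.5, -0.3, -0.4]
width: 0.998
```

```bash
python3 go.py -162 -50 180|tail -2
```

```text
t 2.1 local TCP [-230.1   53.8  237.1] F local [-0.41 -0.4  -0.42] w 0.998 q [-0.43  0.12  1.8   0.    1.23 -0.69]
turn [-0.0073 -0.0048  0.0053] shift cm (now axes) [ 5.69 10.36 -6.86] (final axes) [ 5.71 10.38 -6.81]
```

>>> {"api": "arm_command", "payload": {"series": [[[-0.007, -0.005, 0.005, 0.8, 3.5, -2.3, 1], [0, 0, 0, 1.2, 3.5, -2.3, 1], [0, 0, 0, 1.8, 3.2, -2.1, 1], [0, 0, 0, 1.8, 0, 0, 1], [0, 0, 0, 0, 0, 0, 1]]]}}

```text
time: 2.6
tool_pos: [0.6347, -0.1213, 0.178]
tcp_rot: [1.003, 1.329, -1.001]
wrist_force: [-0.9, -0.4, -0.4]
width: 1.001
```

```bash
python3 go.py -162 -50 150|tail -2; python3 - <<'E'
from h import *
for n in("scene","top"):
    p,d=bot.read_camera(n); cv2.imwrite(f"pics/{n}1.png",p); np.save(f"pics/{n}1.npy",d)
p=cv2.imread("pics/scene1.png")[60:320,120:410];cv2.imwrite("pics/s1c.png",cv2.resize(p,None,fx=2.2,fy=2.2,interpolation=cv2.INTER_CUBIC))
E
```

```text
t 2.6 local TCP [-153.6  -56.8  178. ] F local [-0.17  0.98 -0.36] w 1.001 q [-0.23  0.26  1.75  0.    1.13 -0.51]
turn [ 0.0087 -0.001  -0.0005] shift cm (now axes) [ 2.8  -0.69  0.84] (final axes) [ 2.8  -0.68  0.84]
```

View pics/s1c.png

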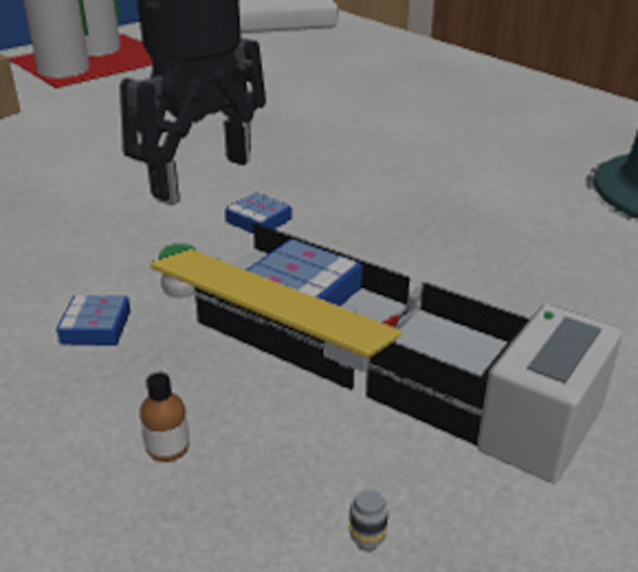

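>>> {"api": "arm_command", "payload": {"series": [[[0.008, 0, 0, 1, -0.7, 0.8, 1], [0, 0, 0, 0, 0, 0, 1]]]}}

```text
time: 2.9
tool_pos: [0.6313, -0.1345, 0.1724]
tcp_rot: [1.012, 1.317, -1.007]
wrist_force: [0.7, -0.2, -1.1]
width: 0.999
```

```bash
python3 go.py -162 -50 150|tail -2; python3 - <<'E'
from fr import *
for z in (.15,.16,.17,.18):
  for yy in (-107,-57):
    w=np.r_[O+ex*(-153.6)+ey*(yy),z*1000]/1000
    print(z,yy,proj("scene",w),(proj("scene",w)-[120,60])*2.2)
E
```

```text
t 2.9 local TCP [-165.4  -50.1  172.4] F local [-0.4  -0.61 -1.15] w 0.999 q [-0.25  0.26  1.76  0.    1.11 -0.52]
turn [-0.0029  0.0029 -0.0067] shift cm (now axes) [ 2.24 -0.02 -0.35] (final axes) [ 2.24 -0.01 -0.34]
paddle ((632.3631591796875, -37.27369689941406), (52.41494369506836, 222.8219451904297), 15.450775146484375)
heading deg 105.45077
O from paddle [538.96442413  11.61060715]
0.15 -107 [[195.12795182 162.60789594]] [[165.281494   225.73737106]]
0.15 -57 [[213.34299045 151.9908818 ]] [[205.354579   202.37993995]]
0.16 -107 [[194.52287315 157.70300459]] [[163.95032092 214.94661011]]
0.16 -57 [[212.92101477 147.23732775]] [[204.4262325  191.92212105]]
0.17 -107 [[193.90698094 152.71045651]] [[162.59535806 203.96300432]]
0.17 -57 [[212.49187113 142.40302676]] [[203.4821165  181.28665887]]
0.18 -107 [[193.2799827  147.62788068]] [[161.21596194 192.7813375 ]]
0.18 -57 [[212.05537534 137.48590377]] [[202.52182576 170.4689883 ]]
```

The fingertips sit about 9 mm ahead of the TCP when open. I'll descend to the paddle.

>>> {"api": "arm_command", "payload": {"series": [[[-0.003, 0.003, -0.006, 2, -0.3, -0.35, 1], [0, 0, 0, 2, 0, 0, 1], [0, 0, 0, 1, 0, 0, 1], [0, 0, 0, 0, 0, 0, 1]]]}}

```text
time: 3.3
tool_pos: [0.6264, -0.1352, 0.1209]
tcp_rot: [1.013, 1.32, -1.01]
wrist_force: [-0.8, 0.2, -0.1]
width: 0.999
```

```bash
python3 go.py -162 -47 66|tail -2
```

```text
t 3.3 local TCP [-164.8  -45.2  120.9] F local [ 0.41  0.67 -0.1 ] w 0.999 q [-0.25  0.31  1.81  0.    1.03 -0.52]
turn [-0.0051  0.0012 -0.0028] shift cm (now axes) [ 5.49  0.17 -0.29] (final axes) [ 5.49  0.18 -0.28]
```

>>> {"api": "arm_command", "payload": {"series": [[[-0.005, 0, -0.003, 0.8, 0.2, -0.2, 1], [0, 0, 0, 0.8, 0, 0, 1], [0, 0, 0, 0.8, 0, 0, 1], [0, 0, 0, 0.8, 0, 0, 1], [0, 0, 0, 0, 0, 0, 1]]]}}

```text
time: 3.8
tool_pos: [0.6312, -0.133, 0.0894]
tcp_rot: [1.009, 1.317, -1.005]
wrist_force: [-2.4, 0.5, 1.7]
width: 1.0
```

```bash
python3 go.py -162 -47 66|tail -2; python3 - <<'E'
from h import *
for n in("scene",):
    p,d=bot.read_camera(n); cv2.imwrite(f"pics/{n}2.png",p)
p=p[130:290,140:370];cv2.imwrite("pics/s2c.png",cv2.resize(p,None,fx=3.2,fy=3.2,interpolation=cv2.INTER_CUBIC))
E
```

```text
t 3.8 local TCP [-164.   -50.4   89.4] F local [1.1  2.19 1.65] w 1.0 q [-0.25  0.35  1.82 -0.    0.97 -0.52]
turn [-0.0001  0.004  -0.0063] shift cm (now axes) [ 2.34 -0.35 -0.21] (final axes) [ 2.34 -0.34 -0.2 ]
```

View pics/s2c.png

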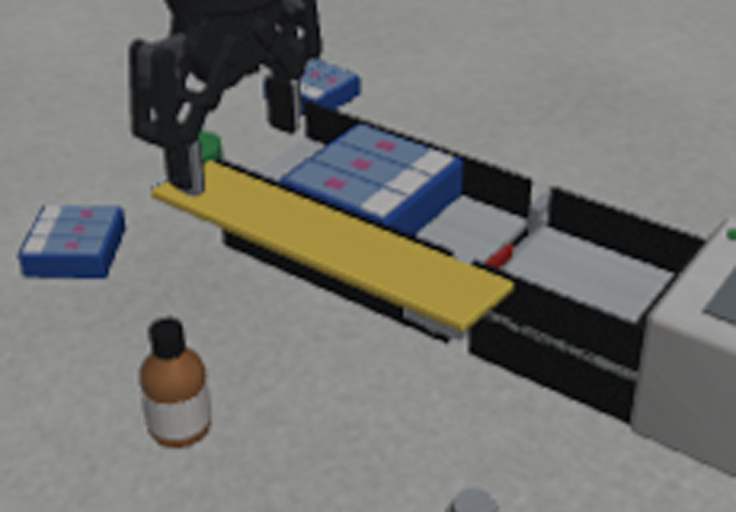

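>>> {"api": "arm_command", "payload": {"series": [[[0, 0.004, -0.006, 0.8, -0.3, 0, 1], [0, 0, 0, 0.8, 0, 0, 1], [0, 0, 0, 0.7, 0, 0, 1], [0, 0, 0, 0, 0, 0, 1]]]}}

```text
time: 4.25
tool_pos: [0.6316, -0.1339, 0.0679]
tcp_rot: [1.011, 1.319, -1.004]
wrist_force: [-0.9, 0.3, 3.5]
width: 1.002
```

```bash
python3 go.py -162 -47 66|tail -2; python3 - <<'E'
from h import *
for n in("scene",):
    p,d=bot.read_camera(n); cv2.imwrite(f"pics/{n}3.png",p)
p=p[130:290,140:370];cv2.imwrite("pics/s3c.png",cv2.resize(p,None,fx=3.2,fy=3.2,interpolation=cv2.INTER_CUBIC))
E
```

```text
t 4.25 local TCP [-164.9  -50.5   67.9] F local [0.5  0.77 3.46] w 1.002 q [-0.25  0.37  1.83  0.    0.93 -0.52]
turn [-0.0001  0.0023 -0.0069] shift cm (now axes) [ 0.18 -0.35 -0.29] (final axes) [ 0.19 -0.35 -0.29]
```

View pics/s3c.png

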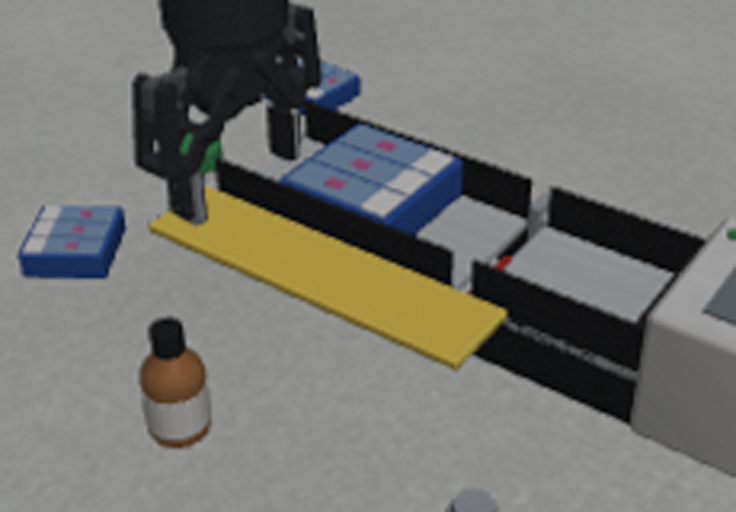

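The paddle is nearly level at 3.5 N. I'll press a few mm further for margin, then start pushing (chute +x is tool -z).

>>> {"api": "arm_command", "payload": {"series": [[[0, 0.002, -0.007, 0.5, -0.2, 0, 1], [0, 0, 0, 0, 0, -0.5, 1], [0, 0, 0, 0, 0, -0.5, 1], [0, 0, 0, 0, 0, -0.5, 1], [0, 0, 0, 0, 0, -0.5, 1], [0, 0, 0, 0, 0, 0, 1]]]}}

```text
time: 4.9
tool_pos: [0.6247, -0.1166, 0.0642]
tcp_rot: [1.006, 1.32, -1.01]
wrist_force: [0.3, -0.4, 3.4]
width: 1.0
```

```bash
cat > look.py <<'E'
import sys
from h import *
k=sys.argv[1]
p,d=bot.read_camera("scene"); cv2.imwrite(f"pics/scene{k}.png",p)
p=p[130:290,140:370];cv2.imwrite(f"pics/s{k}c.png",cv2.resize(p,None,fx=3.2,fy=3.2,interpolation=cv2.INTER_CUBIC))
E
python3 go.py 5 -48 64|tail -2; python3 look.py 4
```

```text
t 4.9 local TCP [-146.4  -48.5   64.2] F local [-0.5  -0.17  3.44] w 1.0 q [-0.22  0.36  1.85 -0.01  0.92 -0.49]
turn [-0.0005  0.005  -0.0007] shift cm (now axes) [ -0.06  -0.06 -15.14] (final axes) [  0.02  -0.05 -15.14]
```

View pics/s4c.png

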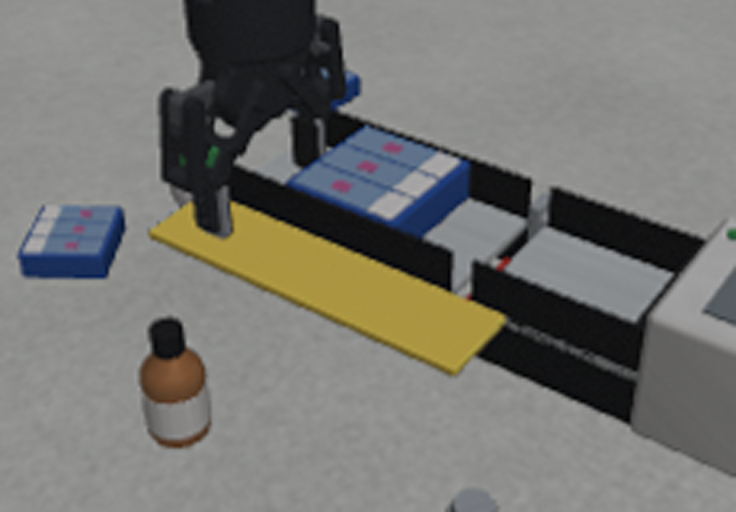

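The tray has started moving. Before it reaches the gate I'll measure the paddle angle from depth.

```bash
cat > gate.py <<'E'
from fr import *
def meas(show=True):
    p,d=bot.read_camera("scene"); c=bot.camera_info("scene");K=c["K"];T=c["extrinsics"]
    h=cv2.cvtColor(p,cv2.COLOR_BGR2HSV)
    def P(m):
        m=cv2.erode(m.astype(np.uint8),np.ones((3,3)))>0
        v,u=np.nonzero(m&(d>0)); z=d[v,u]
        X=(np.c_[u,v,np.ones(len(u))]@np.linalg.inv(K).T)*z[:,None]
        W=(X@T[:3,:3].T+T[:3,3])*1000
        return np.c_[(W[:,:2]-O)@np.c_[ex,ey],W[:,2]]
    Y=P((h[...,0]>18)&(h[...,0]<35)&(h[...,1]>140)&(h[...,2]>70))
    Y=Y[(Y[:,0]>-190)&(Y[:,0]<50)&(abs(Y[:,1]+85)<50)]
    A=np.c_[Y[:,:2],np.ones(len(Y))]; k=np.linalg.lstsq(A,Y[:,2],rcond=None)[0]
    print("paddle plane slope x,y",k[:2].round(3),"-> gate",round(0.22+np.arctan(k[1]),3),"z at y=-90:",(k@[-72,-90,1]).round(1),len(Y))
    B=P((h[...,0]>98)&(h[...,0]<128)&(h[...,1]>60))
    B=B[(B[:,0]>-190)&(B[:,0]<115)&(abs(B[:,1])<50)]
    top=B[B[:,2]>64]
    print("tray x range",np.percentile(top[:,0],[1,99]).round(1),"y",np.percentile(top[:,1],[1,99]).round(1),"z top",np.median(top[:,2]).round(1))
if __name__=="__main__": meas()
E
python3 gate.py|tail -2
```

```text
paddle plane slope x,y [-0.001  0.029] -> gate 0.249 z at y=-90: 57.1 1797
tray x range [-129.7  -49.6] y [-41.2  40.8] z top 72.1
```

Gate ≈0.25 and paddle top at z≈57, so the blade is below the floor. I'll push on in stages.

>>> {"api": "arm_command", "payload": {"series": [[[0, 0.005, 0, 0, -0.05, -0.9, 1], [0, 0, 0, 0, 0, -0.9, 1], [0, 0, 0, 0, 0, -0.9, 1], [0, 0, 0, 0, 0, -0.9, 1], [0, 0, 0, 0, 0, -0.5, 1]]]}}

```text
time: 5.5
tool_pos: [0.6133, -0.0758, 0.0645]
tcp_rot: [1.009, 1.322, -1.008]
wrist_force: [1.9, -3.9, 2.9]
width: 0.999
```

```bash
python3 go.py 5 -48 64|tail -2; python3 gate.py|tail -2
```

```text
t 5.5 local TCP [-104.   -48.4   64.5] F local [-4.24 -0.79  2.93] w 0.999 q [-0.16  0.33  1.89 -0.    0.91 -0.43]
turn [-0.0011  0.0017 -0.002 ] shift cm (now axes) [  0.03  -0.05 -10.9 ] (final axes) [  0.05  -0.04 -10.9 ]
paddle plane slope x,y [-0.002  0.025] -> gate 0.245 z at y=-90: 57.4 1735
tray x range [-88.3  -7.6] y [-41.8  40.5] z top 72.1
```

>>> {"api": "arm_command", "payload": {"series": [[[0, 0.002, -0.002, 0.05, -0.05, -0.9, 1], [0, 0, 0, 0, 0, -0.9, 1], [0, 0, 0, 0, 0, -0.9, 1], [0, 0, 0, 0, 0, -0.9, 1], [0, 0, 0, 0, 0, -0.5, 1]]]}}

```text
time: 6.05
tool_pos: [0.6017, -0.034, 0.0645]
tcp_rot: [1.008, 1.323, -1.008]
wrist_force: [1.3, -3.5, 3.1]
width: 0.999
```

```bash
python3 go.py 5 -48 64|tail -2; python3 gate.py|tail -2
```

```text
t 6.05 local TCP [-60.6 -48.3  64.5] F local [-3.69 -0.33  3.08] w 0.999 q [-0.1   0.31  1.92 -0.    0.91 -0.37]
turn [ 0.      0.0012 -0.0009] shift cm (now axes) [ 0.04 -0.03 -6.56] (final axes) [ 0.05 -0.03 -6.56]
paddle plane slope x,y [-0.001  0.024] -> gate 0.244 z at y=-90: 57.3 1731
tray x range [-45.3  35.5] y [-42.7  40. ] z top 71.9
```

The front has passed over the gate smoothly, so I'll continue.

>>> {"api": "arm_command", "payload": {"series": [[[0, 0.001, 0, 0.05, -0.03, -0.9, 1], [0, 0, 0, 0, 0, -0.9, 1], [0, 0, 0, 0, 0, -0.9, 1], [0, 0, 0, 0, 0, -0.9, 1], [0, 0, 0, 0, 0, -0.9, 1], [0, 0, 0, 0, 0, -0.5, 1]]]}}

```text
time: 6.7
tool_pos: [0.5877, 0.0165, 0.0645]
tcp_rot: [1.008, 1.323, -1.007]
wrist_force: [3.4, -4.9, 3.7]
width: 0.998
```

```bash
python3 go.py 5 -48 64|tail -2; python3 gate.py|tail -2
```

```text
t 6.7 local TCP [ -8.2 -48.3  64.5] F local [-5.59 -1.94  3.75] w 0.998 q [-0.01  0.29  1.96 -0.    0.9  -0.28]
turn [ 0.0006  0.0018 -0.0015] shift cm (now axes) [ 0.05 -0.03 -1.32] (final axes) [ 0.05 -0.03 -1.32]
paddle plane slope x,y [-0.002  0.026] -> gate 0.246 z at y=-90: 57.4 1714
tray x range [ 6.5 87.8] y [-41.9  40.5] z top 72.0
```

>>> {"api": "arm_command", "payload": {"series": [[[0, 0.002, -0.001, 0.05, -0.03, -0.4, 1], [0, 0, 0, 0, 0, -0.4, 1], [0, 0, 0, 0, 0, -0.3, 1]]]}}

```text
time: 7.05
tool_pos: [0.5845, 0.0279, 0.0644]
tcp_rot: [1.007, 1.325, -1.007]
wrist_force: [2.2, -4.2, 3.4]
width: 0.997
```

```bash
python3 go.py 5 -48 64|tail -2
```

```text
t 7.05 local TCP [  3.5 -48.3  64.4] F local [-4.62 -1.03  3.44] w 0.997 q [ 0.01  0.28  1.96 -0.    0.9  -0.27]
turn [ 0.0019  0.0004 -0.0007] shift cm (now axes) [ 0.04 -0.03 -0.15] (final axes) [ 0.04 -0.03 -0.15]
```

>>> {"api": "arm_command", "payload": {"series": [[[0, 0, 0, 0.03, 0, -0.2, 1], [0, 0, 0, 0, 0, -0.2, 1]]]}}

```text
time: 7.25
tool_pos: [0.5835, 0.0314, 0.0645]
tcp_rot: [1.006, 1.324, -1.007]
wrist_force: [2.0, -3.9, 3.5]
width: 1.002
```

```bash
python3 go.py 5 -48 64|tail -2
```

```text
t 7.25 local TCP [  7.2 -48.3  64.5] F local [-4.29 -0.91  3.49] w 1.002 q [ 0.01  0.28  1.96 -0.    0.9  -0.26]
turn [ 0.0023  0.0015 -0.0006] shift cm (now axes) [ 0.05 -0.03  0.22] (final axes) [ 0.05 -0.03  0.22]
```

Not on the stop yet (force unchanged). Small steps until the force rises.

>>> {"api": "arm_command", "payload": {"series": [[[0.002, 0.001, 0, 0.03, 0, -0.2, 1], [0, 0, 0, 0, 0, -0.2, 1]]]}}

```text
time: 7.45
tool_pos: [0.5828, 0.0342, 0.0645]
tcp_rot: [1.005, 1.323, -1.008]
wrist_force: [3.0, -11.3, 2.8]
width: 0.999
```

```bash
python3 go.py 5 -48 64|tail -2;python3 gate.py|tail -2; python3 look.py 5
```

```text
t 7.45 local TCP [ 10.1 -48.3  64.5] F local [-11.68   0.06   2.84] w 0.999 q [ 0.02  0.28  1.96 -0.    0.9  -0.25]
turn [ 0.0017  0.003  -0.0006] shift cm (now axes) [ 0.05 -0.03  0.51] (final axes) [ 0.05 -0.03  0.51]
paddle plane slope x,y [-0.001  0.023] -> gate 0.243 z at y=-90: 57.3 1715
tray x range [ 25.2 105.3] y [-41.9  39.9] z top 72.0
```

View pics/s5c.png

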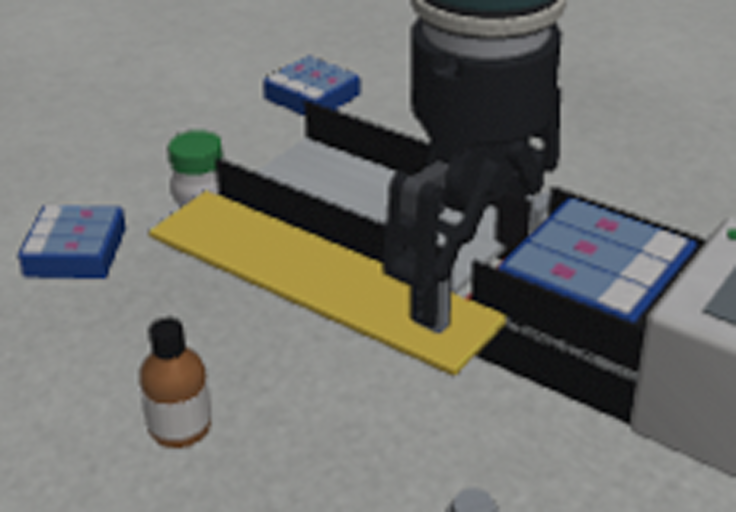

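Force rose to 11.7 N and the tray sits against the dock. One more nudge to confirm the stop, then I'll back off with the paddle still down.

>>> {"api": "arm_command", "payload": {"series": [[[0.002, 0.002, 0, 0.05, 0, -0.2, 1]]]}}

```text
time: 7.65
tool_pos: [0.5828, 0.0342, 0.0644]
tcp_rot: [1.004, 1.322, -1.008]
wrist_force: [2.2, -13.7, 6.9]
width: 0.996
```

```bash
python3 go.py 5 -48 64|tail -2
```

```text
t 7.65 local TCP [ 10.1 -48.3  64.4] F local [-13.75   1.53   6.93] w 0.996 q [ 0.02  0.28  1.96 -0.01  0.9  -0.25]
turn [ 0.0022  0.0046 -0.0005] shift cm (now axes) [ 0.04 -0.03  0.51] (final axes) [ 0.04 -0.03  0.51]
```

The position didn't change while the force rose, so it is on the stop. I'll back off 40 mm with the paddle held, then rise.

>>> {"api": "arm_command", "payload": {"series": [[[0, 0.003, 0, 0.05, 0, 0.5, 1], [0, 0, 0, 0, 0, 0.9, 1], [0, 0, 0, 0, 0, 0.9, 1], [0, 0, 0, 0, 0, 0.9, 1], [0, 0, 0, 0, 0, 0.9, 1], [0, 0, 0, 0, 0, 0, 1]]]}}

```text
time: 8.25
tool_pos: [0.5907, -0.0038, 0.0617]
tcp_rot: [1.009, 1.335, -1.009]
wrist_force: [0.8, -0.3, 5.0]
width: 0.999
```

```bash
python3 go.py -32 -48 64|tail -2;python3 gate.py|tail -2
```

```text
t 8.25 local TCP [-28.6 -45.7  61.7] F local [-0.49 -0.71  5.03] w 0.999 q [-0.05  0.3   1.94  0.01  0.91 -0.33]
turn [ 0.0013 -0.0076  0.0058] shift cm (now axes) [-0.23  0.22  0.34] (final axes) [-0.23  0.23  0.34]
paddle plane slope x,y [-0.001  0.045] -> gate 0.265 z at y=-90: 54.2 1764
tray x range [ 25.4 105.1] y [-42.   40.4] z top 72.0
```

>>> {"api": "arm_command", "payload": {"series": [[[0, -0.007, 0.005, -0.5, 0.2, 0, 1], [0, 0, 0, -0.6, 0, 0, 1], [0, 0, 0, -0.6, 0, 0, 1], [0, 0, 0, -0.6, 0, 0, 1], [0, 0, 0, -0.6, 0, 0, 1], [0, 0, 0, -0.6, 0, 0, 1], [0, 0, 0, -0.6, 0, 0, 1], [0, 0, 0, -0.8, 0, 0, 1], [0, 0, 0, -1, 0, 0, 1], [0, 0, 0, -2, 0, 0, 1]]]}}

```text
time: 9.3
tool_pos: [0.5878, -0.0034, 0.1414]
tcp_rot: [1.001, 1.335, -1.016]
wrist_force: [-0.3, 1.7, 0.1]
width: 0.999
```

>>> {"api": "arm_command", "payload": {"series": [[[0, 0, 0, -3, 0, 0, 1], [0, 0, 0, -3, 0, 0, 1], [0, 0, 0, -3, 0, 0, 1], [0, 0, 0, -3, 0, 0, 1], [0, 0, 0, -3, 0, 0, 1], [0, 0, 0, -2, 0, 3, 1], [0, 0, 0, 0, 0, 4, 1], [0, 0, 0, 0, 0, 4, 1], [0, 0, 0, 0, 0, 4, 1], [0, 0, 0, 0, 0, 0, 1]]]}}

```text
time: 10.3
tool_pos: [0.635, -0.1501, 0.3313]
tcp_rot: [1.003, 1.321, -1.001]
wrist_force: [-0.1, 0.1, -0.1]
width: 1.001
```

```bash
python3 go.py -32 -48 64|tail -2;python3 gate.py|tail -2; python3 look.py 6; python3 - <<'E'
from h import *
p,d=bot.read_camera("top"); cv2.imwrite("pics/top6.png",p)
c=p[130:280,145:385]; cv2.imwrite("pics/t6c.png",cv2.resize(c,None,fx=3.3,fy=3.3,interpolation=cv2.INTER_CUBIC))
E
```

```text
t 10.3 local TCP [-181.4  -49.5  331.3] F local [ 0.18  0.11 -0.07] w 1.001 q [-0.27  0.18  1.56 -0.    1.39 -0.55]
turn [ 0.0071  0.0044 -0.0054] shift cm (now axes) [ 26.66  -0.19 -15.06] (final axes) [ 26.73  -0.15 -14.94]
paddle plane slope x,y [-0.002 -0.208] -> gate 0.015 z at y=-90: 99.7 1317
tray x range [ 25.2 105.2] y [-41.6  40.3] z top 72.0
```

View pics/s6c.png

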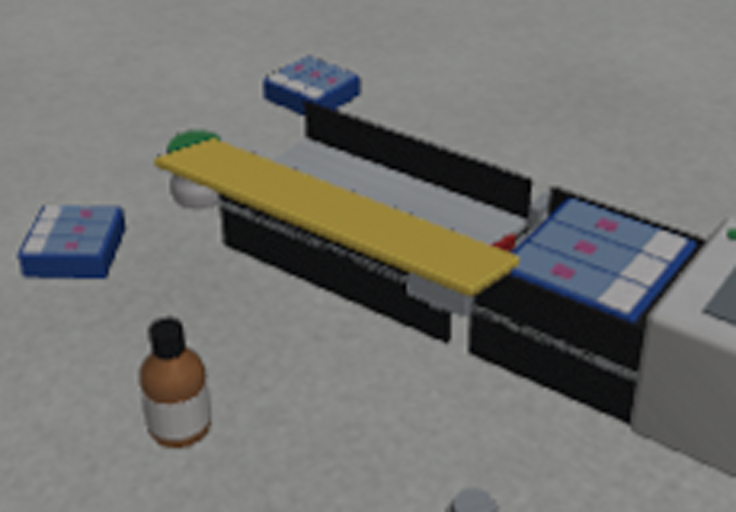

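View pics/t6c.png

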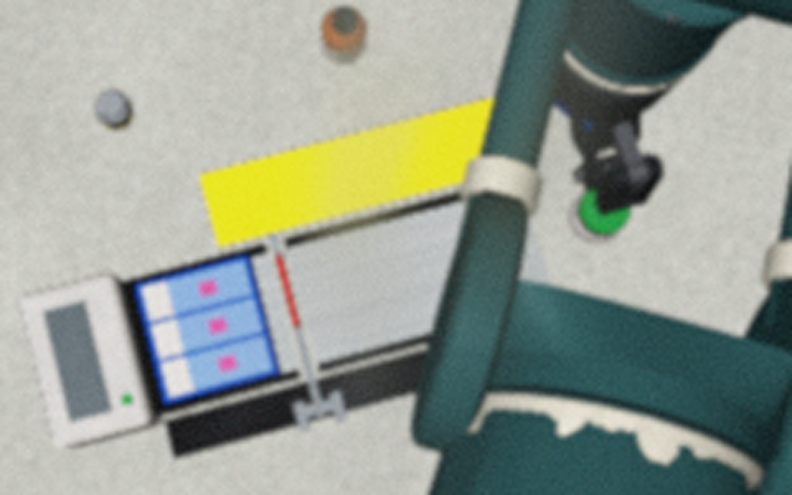

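The tray lies flush against the stop, with its front edge at crop (150,345). The red gate is up behind it at (288,290) with a clear gap. The bottle, objective and jar are where they stood, and the arm touches nothing.

```bash
python3 -c "
from workcell import bot
print(bot.finish_job())"
```

```text
the job is handed in; nothing more can be done
None
```

The blue tray is loaded: it is home against the end stop, the gate has closed behind it, and I handed the job in at about 10.5 s of the 58 s allowed.

- **Gate and push:** One fingertip held the paddle down (gate measured at 0.24–0.25 during the push) while the other pushed the tray along the chute. At the stop the push force rose from about 4 N to 14 N and the fingers stopped moving forward.
- **Release:** I backed the fingers off about 40 mm with the paddle still held, pressing it briefly to 0.265, and then let it up slowly.
- **Last checks:** The gate measured 0.015, which is shut within measurement error. The tray did not move during the release and its top stayed at the same height throughout. The red gate stands behind it with a clear gap. By eye, the bottle, objective and jar look unmoved, and the wrist force is about zero.
- **Disagreement:** In my camera-derived frame the tray's home position reads about 4–5 mm too far along the chute (back face about 21 instead of 16). I put this down to frame error, because the stop was firm and the pictures show the tray against it.

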